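# Refill the new spice rack in reverse order

### The job

Move the four spice jars from the coloured sockets of the old rack into the white sockets of the new rack, one jar to a socket, in reverse order along the row: the jar that stood leftmost in the old rack (seen from the robot) must end rightmost in the new one, the second from the left must end second from the right, and so on. Lower each jar, upright, until it stands fully home on its socket's floor before letting go; do not drop or tip the jars, and leave the mug, the pepper mill and the fruit where they are.

Things in the scene. Friction and masses are not known exactly. Their poses are not given: they have to be found in the camera images.
- red_jar: Spice jar with a red lid: round tapered amber glass body (34 mm across at the foot, 45 mm at height 45 mm), straight round red lid 48 mm across, from 45 to 67 mm above the foot; about 0.12 kg. Origin: centre of the foot, z up. Starts in the red socket. Take it by the lid, from above.
- yellow_jar: Spice jar with a yellow lid: round tapered amber glass body (34 mm across at the foot, 45 mm at height 45 mm), straight round yellow lid 48 mm across, from 45 to 67 mm above the foot; about 0.12 kg. Origin: centre of the foot, z up. Starts in the yellow socket. Take it by the lid, from above.
- blue_jar: Spice jar with a blue lid: round tapered amber glass body (34 mm across at the foot, 45 mm at height 45 mm), straight round blue lid 48 mm across, from 45 to 67 mm above the foot; about 0.12 kg. Origin: centre of the foot, z up. Starts in the blue socket. Take it by the lid, from above.
- green_jar: Spice jar with a green lid: round tapered amber glass body (34 mm across at the foot, 45 mm at height 45 mm), straight round green lid 48 mm across, from 45 to 67 mm above the foot; about 0.12 kg. Origin: centre of the foot, z up. Starts in the green socket. Take it by the lid, from above.
- red_socket: Red tapered cup fixed on the old rack, in which the red-lidded jar stands at the start (at any of the four places); it stays and so shows the jar's old place. 30 mm high, 47 mm across at the bottom, 63 mm at the rim. Origin: centre of its underside, z up. The jar's foot rests 5 mm above it.
- yellow_socket: Yellow tapered cup fixed on the old rack, in which the yellow-lidded jar stands at the start (at any of the four places); it stays and so shows the jar's old place. 30 mm high, 47 mm across at the bottom, 63 mm at the rim. Origin: centre of its underside, z up. The jar's foot rests 5 mm above it.
- blue_socket: Blue tapered cup fixed on the old rack, in which the blue-lidded jar stands at the start (at any of the four places); it stays and so shows the jar's old place. 30 mm high, 47 mm across at the bottom, 63 mm at the rim. Origin: centre of its underside, z up. The jar's foot rests 5 mm above it.
- green_socket: Green tapered cup fixed on the old rack, in which the green-lidded jar stands at the start (at any of the four places); it stays and so shows the jar's old place. 30 mm high, 47 mm across at the bottom, 63 mm at the rim. Origin: centre of its underside, z up. The jar's foot rests 5 mm above it.
- old_rack: Old spice rack: fixed dark wooden board 78 x 284 x 8 mm with the four coloured sockets in a row on top, rims 38 mm above the worktop. Origin: centre of its underside; x away from the robot (within 13 degrees), y along the row to the robot's left, z up. Places at y = +99, +33, -33, -99 mm.
- new_rack: New spice rack, empty, nearer or farther than the old: fixed light wooden board 78 x 284 x 8 mm with four white sockets. Origin: centre of its underside; x away from the robot (within 13 degrees), y along the row to its left. Socket axes at y = +99, +33, -33, -99 mm; floor 40 mm across at z = 13 mm, mouth 56 mm across at z = 38 mm. A jar fully home has its foot at z = 13 mm.
- mug: White ceramic mug 82 mm across, 92 mm high, a bystander to the left of the racks. Origin: centre of the underside, z up.
- pepper_mill: Dark wooden pepper mill 58 mm across, 160 mm high, a bystander to the right of the racks. Origin: centre of the underside, z up.
- orange: An orange (fruit) 76 mm across, 66 mm high, a bystander beyond the mug on the left. Origin: centre of the underside, z up.
Not all that is in view belongs to the job. Leave any black or grey look-alike of the red_jar alone.

How it is judged:
By the outcome, as a careful person would: the job done as asked, in the order asked, and still so for the second after the job is handed in, with the robot touching nothing.
It also fails if it takes over 86 s, if anything falls off the work surface, if the arm or the gripper's body presses on something with over 40 N, if the wrist force passes 120 N, or if a joint passes its speed limit or range.

### The arm

A 7-joint arm with a two-finger parallel gripper is mounted at the origin on the work surface. World frame = base frame: x ahead of the robot, y to its left, z up, the work surface at z = 0. Lengths are in m, angles in rad, forces in N, time in s.
With the tool pointing down it reaches from about 0.35 to 0.775 m from the base axis. Payload 3.1 kg.
Tool frame: the origin (TCP) lies midway between the tips of the shut fingers; the grasp point (between the pads) lies pinch_z behind it (pinch_z is the distance from the TCP to the grasp point, in m); z points along the fingers, y is the line along which they close (so a half turn about z gives the same grasp; the last joint's range is limited). The gripper opens to 85 mm and grips with 20 to 120 N. Pads are 22 mm wide; open, the fingers measure 114 mm over their backs; the gripper's body (76 mm by 85 mm) begins 54 mm behind the grasp point. The pads swing forward as they close: fully open they stand 13 mm farther back than shut.
Start: joints at [-1.246, 0.311, 0.014, 1.512, -0.004, 1.319, -0.027], TCP at [0.197, 0.513, 0.231] pointing down, gripper open.
Joint ranges: [-2.7, 2.7], [-0.3, 1.91], [-1.27, 1.3], [0.12, 2.57], [-1.44, 4.58], [0.2, 2.03], [-3.05, 3.05]. Speed limits (rad/s): [2.79, 2.79, 3.14, 3.14, 3.14, 3.14, 3.14].

### API

Orientations are given as [roll, pitch, yaw] about the fixed x, y, z axes, in that order (R = Rz(yaw) Ry(pitch) Rx(roll)).
In Python, from workcell import get_state, camera, close_job, pinch_z gives the robot as it stands.
- The arm moves only by the tool play_rows, never from a script. Its argument "commands" is text: rows parted by semicolons, each of 7 numbers parted by spaces: the shift along the tool's x, y, z in m, then the turn, a rotation vector about the tool's x, y, z in rad, then the opening, from -1 (shut) to 1 (fully open). A call has exactly 8 rows; each row shifts and turns the commanded pose from where the row before left it, along the tool's axes as they then stand; what a row does not reach is not made up. A row lasts 1/8 s, in which the tool goes at most 62.5 mm and 10.7 degrees, less where a joint would pass 70% of its speed; a pose out of reach is approached as far as the arm can. A call with a gripper value outside its range is refused whole. The fingers move at their own pace and stop on an object; "newtons" is the grip in N (left out, the last holds). Time passes only in rows, so rows that do not move let the fingers close, or fill a call up. It gives the time, the measured TCP pose, the force, the opening and the grip force at its end, in the units of the state.
- get_state(): the state, without advancing time (a new reading comes with each control period).
- camera(name): name is "side" or "top" or "wrist"; returns a dict with "pixels" (420x560x3 uint8, blue, green, red), "fx", "fy", "cx", "cy" (pixels), "k1" (the pictures are not rectified: a ray, as slopes to the right and down, at radius r is drawn at 1 + k1 r^2 times it, then the intrinsics apply), "world_from_camera" (4x4, takes a point from camera to world coordinates). Camera axes: x right, y down, z forward; pixel columns grow to the right and rows downward; lengths in m; the calibration is good to about 2 mm. A picture is of the moment at which its call begins. There is no depth.
- close_job(): hands the job in; it is judged then, once.
The state is a dict: "clock": time; "q": joint angles; "dq": joint speeds; "joint_torque": joint torques, N m; "tcp_pos": TCP position; "eef_rot": TCP orientation; "contact_force": force on the tool from outside, world axes, zero at the start; "wrist_torque": the same for the moment, N m; "width": finger opening in m; "grasp_force": force on a finger pad.
Only numpy, scipy, OpenCV 4.12 (cv2) and the standard library are available. Lean on these libraries where they do the work, as an engineer would, in place of code of your own. Each camera call takes 0.05 s, during which the arm holds its last target. There are 200 camera calls.

## Working session

There is one attempt and no reset: what is moved stays moved. The work goes in short steps, Python scripts to look and compute and a tool call to move; the robot and the scene stay as the last step left them, time stands still between calls to the robot, and variables do not carry over. Pictures are saved under pics/ and viewed, at most 14 in all, crops included, and the job is handed in when it is done.

Besides the shell and the picture viewer there is one more tool, called after ">>>" as a command line: name --argument value ..., lists and objects as JSON in quotes. play_rows: Moves the arm, as the interface text tells. Its arguments: {"type":"object","properties":{"commands":{"type":"string"},"newtons":{"type":"number"}},"required":["commands"]}

```bash
ls; mkdir -p pics; python3 - <<'E'
from workcell import get_state, camera, pinch_z
import cv2,numpy as np
s=get_state();print(s,pinch_z)
for n in("top","side","wrist"):
    c=camera(n);cv2.imwrite(f"pics/{n}0.png",c["pixels"]);print(n,c["fx"],c["fy"],c["cx"],c["cy"],c["k1"],np.round(c["world_from_camera"],3).tolist())
E
```

```text
pics
{'clock': 0.0, 'q': array([-1.24569043,  0.31170999,  0.0140133 ,  1.51308231, -0.00437746,
        1.31924773, -0.02719618]), 'dq': array([ 0.00051264, -0.00104562, -0.00200219,  0.00166306, -0.00122486,
       -0.00191402,  0.00084634]), 'joint_torque': array([-3.45952822e-04, -3.79921532e+01,  1.45997219e-01, -2.30585307e+01,
        1.23156255e-02,  1.38238652e-02, -1.31603255e-05]), 'tcp_pos': array([0.1969853 , 0.51270162, 0.23021959]), 'eef_rot': array([-3.13917886e+00,  1.26200144e-04,  2.77485276e+00]), 'contact_force': array([0.38260488, 0.23504255, 0.33228202]), 'wrist_torque': array([-0.02220068, -0.03063281,  0.03405997]), 'grasp_force': 0.0, 'width': 0.08534948806603648} 0.0187
top 535.2119597028151 535.2119597028151 276.827740082754 205.92735139987946 -0.11739483965032858 [[0.019, -0.992, 0.123, 0.469], [-1.0, -0.02, -0.008, 0.007], [0.01, -0.123, -0.992, 1.32], [0.0, 0.0, 0.0, 1.0]]
side 488.99802000536016 488.99802000536016 284.01938830449507 214.97646902904833 -0.12238562894747025 [[-0.999, -0.029, 0.041, 0.572], [-0.05, 0.519, -0.854, 1.21], [0.003, -0.855, -0.519, 0.798], [0.0, 0.0, 0.0, 1.0]]
wrist 338.229491046292 338.229491046292 281.57781839939105 210.97596885944228 -0.06283794640441999 [[0.359, 0.887, 0.289, 0.123], [0.933, -0.341, -0.113, 0.543], [-0.001, 0.31, -0.951, 0.374], [0.0, 0.0, 0.0, 1.0]]
```

View pics/top0.png

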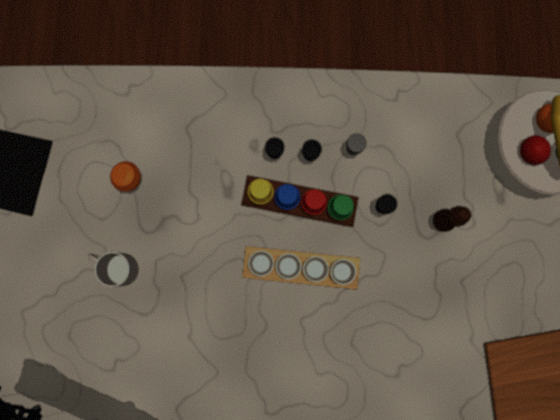

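View pics/side0.png

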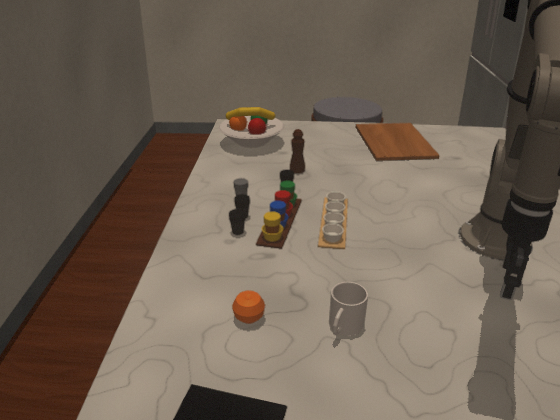

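Top view: the old rack has lids yellow (260,190), blue (287,196), red (315,201), green (342,207) from left to right. The new rack is nearer, with white sockets at (261,264), (288,266), (315,269), (343,272).

Possible mix-ups:
- Black or grey jars at (274,148), (311,150), (356,145) and (386,204).
- Mill at (450,218).
- Orange at (125,177), and the fruit bowl with a red fruit at (535,150).

I choose the four coloured lids on the dark board.

```bash
cat > h.py <<'E'
from workcell import get_state, camera, pinch_z
import cv2,numpy as np
HSV={"yellow":((20,34),),"blue":((105,128),),"red":((0,8),(172,180)),"green":((45,85),)}
def rays(c,px):
    K=np.array([[c["fx"],0,c["cx"]],[0,c["fy"],c["cy"]],[0,0,1.]])
    u=cv2.undistortPoints(np.float64(px).reshape(-1,1,2),K,np.array([c["k1"],0,0,0])).reshape(-1,2)
    T=c["world_from_camera"];d=np.c_[u,np.ones(len(u))]@T[:3,:3].T
    return T[:3,3],d/np.linalg.norm(d,axis=1)[:,None]
def onz(c,px,z):
    o,d=rays(c,px);return o+d*((z-o[2])/d[:,2])[:,None]
def pix(c,P):
    T=np.linalg.inv(c["world_from_camera"]);p=np.atleast_2d(P)@T[:3,:3].T+T[:3,3]
    u=p[:,:2]/p[:,2:];r=(u**2).sum(1,keepdims=True);u=u*(1+c["k1"]*r)
    return u*[c["fx"],c["fy"]]+[c["cx"],c["cy"]]
def tri(a,pa,b,pb):
    o1,d1=rays(a,pa);o2,d2=rays(b,pb);out=[]
    for x,y in zip(d1,d2):
        s=np.linalg.lstsq(np.c_[x,-y],o2-o1,rcond=None)[0];A=o1+s[0]*x;B=o2+s[1]*y
        out.append([*((A+B)/2),np.linalg.norm(A-B)])
    return np.array(out)
def mask(img,col,smin=110,vmin=40):
    h=cv2.cvtColor(img,cv2.COLOR_BGR2HSV);m=0
    for a,b in HSV[col]: m=m|cv2.inRange(h,(a,smin,vmin),(b,255,255))
    return m
def blobs(m,amin):
    cs=cv2.findContours(m,cv2.RETR_EXTERNAL,cv2.CHAIN_APPROX_NONE)[0]
    return [k for k in cs if cv2.contourArea(k)>amin]
E
python3 - <<'E'
from h import *
t=camera("top");s=camera("side")
for n in HSV:
    for c,roi in((t,(230,160,370,240)),(s,(250,170,310,245))):
        m=mask(c["pixels"],n);z=np.zeros_like(m);x0,y0,x1,y1=roi;z[y0:y1,x0:x1]=m[y0:y1,x0:x1]
        for k in blobs(z,30):
            e=cv2.fitEllipse(k);print(n,np.round(e,1) if 0 else np.round([*e[0],*e[1]],1),np.round(onz(c,[e[0]],.07),3))
P=onz(t,[(261,264),(288,266),(315,269),(343,272)],.038);print(P)
cv2.imwrite("pics/crop1.png",np.hstack([cv2.resize(t["pixels"][130:295,230:400],None,fx=2.4,fy=2.4,interpolation=2),cv2.resize(s["pixels"][165:250,225:355],(390,396),interpolation=2)]))
E
```

```text
yellow [260.  191.1  25.7  25.8] [[0.658 0.038 0.07 ]]
yellow [271.9 226.   19.   30.3] [[0.659 0.074 0.07 ]]
blue [286.9 196.4  24.6  24.9] [[ 0.646 -0.026  0.07 ]]
blue [277.8 206.4  11.3  15.4] [[ 0.65  -0.034  0.07 ]]
red [314.7 202.   29.1  37.5] [[ 0.635 -0.092  0.07 ]]
red [283.9 200.7  14.7  26.1] [[ 0.633 -0.068  0.07 ]]
green [340.4 206.8  24.4  25.3] [[ 0.624 -0.153  0.07 ]]
green [287.2 185.    8.7  13.4] [[ 0.628 -0.17   0.07 ]]
[[ 0.48711623  0.03216713  0.038     ]
 [ 0.48358059 -0.03229754  0.038     ]
 [ 0.47757856 -0.09685833  0.038     ]
 [ 0.47151182 -0.16398171  0.038     ]]
```

View pics/crop1.png

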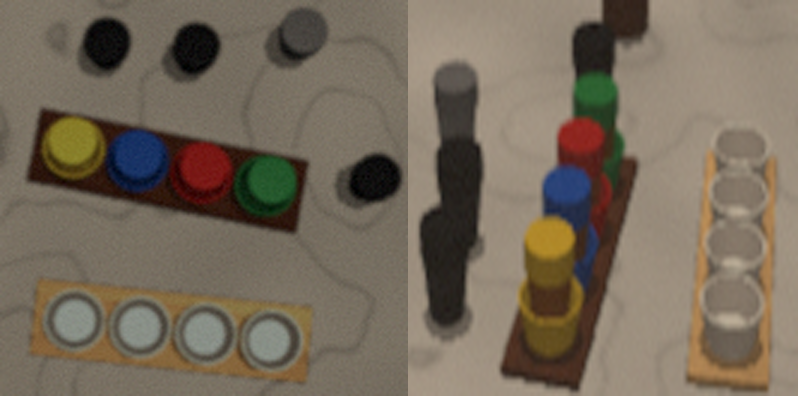

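The crop confirms four coloured-lid jars on the dark board, and four empty white sockets on the light board. The dull jars stand off the rack at least 100 mm away. The old rack is yawed about -10° and the new one about -4.5°. The jars go yellow, blue, red, green from left to right. Next I move to a wrist view over both racks.

```bash
cat >> h.py <<'E'
def plan(p,yaw,n,p0=None,yaw0=None):
    "constant tool-frame row taking n rows to (p,yaw), tool down"
    s=get_state();p0=s["tcp_pos"] if p0 is None else p0;yaw0=s["eef_rot"][2] if yaw0 is None else yaw0
    w=-(yaw-yaw0)/n;S=np.zeros((3,3))
    for k in range(n):
        a=yaw0-w*k;c,q=np.cos(a),np.sin(a);S+=np.array([[c,q,0],[q,-c,0],[0,0,-1]])
    print("row",np.round(np.linalg.solve(S,np.array(p)-p0),4),"w",round(w,4),"n",n)
E
python3 -c "
from h import *
plan([.57,-.02,.25],1.53,16)"
```

```text
row [-0.0434 -0.0004 -0.0012] w 0.0778 n 16
```

>>> play_rows --commands "-0.0434 -0.0004 -0.0012 0 0 0.0778 1;-0.0434 -0.0004 -0.0012 0 0 0.0778 1;-0.0434 -0.0004 -0.0012 0 0 0.0778 1;-0.0434 -0.0004 -0.0012 0 0 0.0778 1;-0.0434 -0.0004 -0.0012 0 0 0.0778 1;-0.0434 -0.0004 -0.0012 0 0 0.0778 1;-0.0434 -0.0004 -0.0012 0 0 0.0778 1;-0.0434 -0.0004 -0.0012 0 0 0.0778 1" --newtons 40

```text
clock: 1.25
tcp_pos: [0.4705, 0.3061, 0.2407]
eef_rot: [-3.142, 0.0, 2.15]
contact_force: [0.4, 0.0, 0.5]
width: 0.0852
grasp_force: 0.0
```

>>> play_rows --commands "-0.0434 -0.0004 -0.0012 0 0 0.0778 1;-0.0434 -0.0004 -0.0012 0 0 0.0778 1;-0.0434 -0.0004 -0.0012 0 0 0.0778 1;-0.0434 -0.0004 -0.0012 0 0 0.0778 1;-0.0434 -0.0004 -0.0012 0 0 0.0778 1;-0.0434 -0.0004 -0.0012 0 0 0.0778 1;-0.0434 -0.0004 -0.0012 0 0 0.0778 1;-0.0434 -0.0004 -0.0012 0 0 0.0778 1"

```text
clock: 2.25
tcp_pos: [0.5708, -0.0206, 0.2503]
eef_rot: [-3.142, -0.0, 1.528]
contact_force: [-0.1, 0.2, -0.2]
width: 0.0854
grasp_force: 0.0
```

```bash
python3 - <<'E'
from h import *
import pickle
c=camera("wrist");pickle.dump(c,open("A.pkl","wb"));cv2.imwrite("pics/wA.png",c["pixels"]);s=get_state();print(s["tcp_pos"],s["eef_rot"],s["clock"])
E
```

```text
[ 0.5700212  -0.03037421  0.25094664] [3.14068725 0.0076974  1.51462103] 2.3
```

View pics/wA.png

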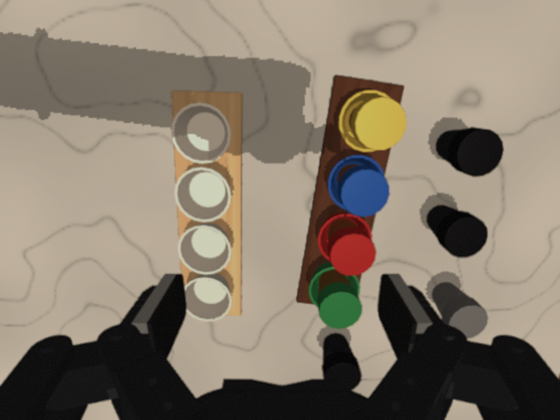

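Wrist view: lid tops are yellow (379,123), blue (364,193), red (352,253), green (340,310). White rims are at (201,131), (203,193), (204,248), (208,298). I'll move along -y for a second view.

>>> play_rows --commands "-0.02 0 0 0 0 0 1;-0.02 0 0 0 0 0 1;-0.02 0 0 0 0 0 1;-0.02 0 0 0 0 0 1;-0.01 0 0 0 0 0 1;0 0 0 0 0 0 1;0 0 0 0 0 0 1;0 0 0 0 0 0 1"

```text
clock: 3.3
tcp_pos: [0.5672, -0.1079, 0.2504]
eef_rot: [-3.142, -0.001, 1.532]
contact_force: [0.5, -0.3, -0.0]
width: 0.0854
grasp_force: 0.0
```

```bash
cat > m.py <<'E'
from h import *
import pickle
c=camera("wrist");pickle.dump(c,open("B.pkl","wb"));a=pickle.load(open("A.pkl","rb"));t=camera("top")
s=get_state();print(s["tcp_pos"],s["eef_rot"],s["clock"])
old=onz(t,[(260,190),(287,195.5),(315,201),(341,206.5)],.08);new=onz(t,[(261,264),(288,266),(315,269),(343,272)],.038)
vis=c["pixels"].copy()
def circ(cam,P,rad,v=None):
    q=pix(cam,P)[0];r=pix(cam,P+[rad,0,0])[0]
    R=np.linalg.norm(r-q);g=cv2.GaussianBlur(cam["pixels"].max(2),(3,3),0)
    w=int(R*1.9);x0,y0=(q-w).astype(int).clip(0);g=g[y0:y0+2*w,x0:x0+2*w]
    h=cv2.HoughCircles(cv2.resize(g,None,fx=3,fy=3,interpolation=2),cv2.HOUGH_GRADIENT_ALT,1,30,param1=120,param2=.6,minRadius=int(2.55*R),maxRadius=int(3.5*R))
    if h is None: return None
    h=h.reshape(-1,h.shape[-1])[:,:3]/3;h[:,:2]+=[x0-1/3,y0-1/3]
    b=h[np.argmin(np.linalg.norm(h[:,:2]-q,axis=1))]
    if v is not None: cv2.circle(v,tuple(np.round(b[:2]).astype(int)),int(round(b[2])),(255,0,255),1)
    return b
for P,rad,z in((old,.024,.08),(new,.029,.038)):
    for i in range(4):
        A=circ(a,P[i],rad);B=circ(c,P[i],rad,vis)
        print(i,None if A is None else np.round(np.r_[A,onz(a,[A[:2]],z)[0]],3),None if B is None else np.round(np.r_[B,onz(c,[B[:2]],z)[0]],3),
          np.round(tri(a,[A[:2]],c,[B[:2]])[0],4) if A is not None and B is not None else "", P[i].round(3))
cv2.imwrite("pics/wB.png",vis)
E
python3 m.py
```

```text
[ 0.56717153 -0.10839536  0.25050231] [ 3.14151490e+00 -3.33161082e-04  1.53149587e+00] 3.4
0 [3.67333e+02 1.21333e+02 2.80670e+01 6.52000e-01 4.00000e-02 8.00000e-02] [3.7500e+02 3.2000e+01 3.0307e+01 6.5300e-01 2.8000e-02 8.0000e-02] [0.6651 0.0366 0.0289 0.0017] [0.659 0.037 0.08 ]
1 [ 3.54333e+02  1.82000e+02  2.53960e+01  6.41000e-01 -1.60000e-02
  8.00000e-02] [ 3.59667e+02  1.01000e+02  2.93170e+01  6.41000e-01 -2.90000e-02
  8.00000e-02] [ 6.525e-01 -2.920e-02  2.590e-02  3.000e-04] [ 0.647 -0.026  0.08 ]
2 [ 3.53333e+02  2.56333e+02  2.29770e+01  6.42000e-01 -9.40000e-02
  8.00000e-02] [ 3.48667e+02  1.62333e+02  2.68360e+01  6.32000e-01 -8.40000e-02
  8.00000e-02] [ 0.6299 -0.0778  0.1133  0.0093] [ 0.636 -0.092  0.08 ]
3 [ 3.40667e+02  3.10667e+02  2.09930e+01  6.30000e-01 -1.59000e-01
  8.00000e-02] [ 3.45667e+02  2.36000e+02  2.25520e+01  6.30000e-01 -1.58000e-01
  8.00000e-02] [ 6.293e-01 -1.570e-01  8.320e-02  5.000e-04] [ 0.624 -0.153  0.08 ]
0 [2.00333e+02 1.32333e+02 2.68140e+01 4.89000e-01 3.40000e-02 3.80000e-02] [1.96333e+02 4.03330e+01 3.12920e+01 4.91000e-01 3.40000e-02 3.80000e-02] [0.4905 0.0338 0.0405 0.0013] [0.487 0.032 0.038]
1 [ 2.03333e+02  1.95333e+02  2.72710e+01  4.85000e-01 -3.40000e-02
  3.80000e-02] [ 1.97333e+02  1.09667e+02  2.81230e+01  4.85000e-01 -3.10000e-02
  3.80000e-02] [ 4.876e-01 -3.100e-02  4.940e-02  1.000e-04] [ 0.484 -0.032  0.038]
2 [ 2.03333e+02  2.48333e+02  2.36590e+01  4.77000e-01 -9.70000e-02
  3.80000e-02] [ 1.96667e+02  1.73333e+02  2.77830e+01  4.77000e-01 -9.70000e-02
  3.80000e-02] [ 0.4774 -0.0967  0.039   0.0006] [ 0.478 -0.097  0.038]
3 [ 2.07333e+02  2.98000e+02  2.23520e+01  4.74000e-01 -1.63000e-01
  3.80000e-02] [ 2.0000e+02  2.3200e+02  2.5548e+01  4.7300e-01 -1.6400e-01  3.8000e-02] [ 0.4724 -0.1659  0.0339  0.0015] [ 0.472 -0.164  0.038]
```

View pics/wB.png

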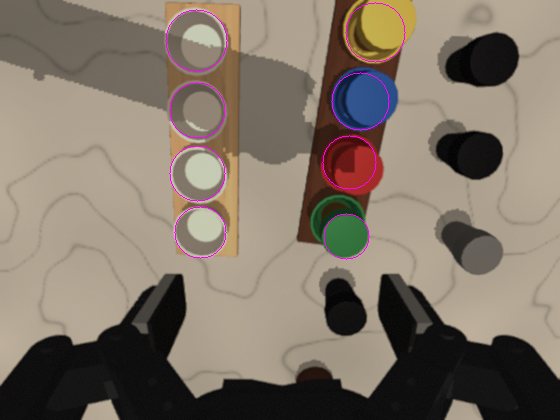

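Sockets are found well: rims at z≈0.04, rows consistent. The Hough circles for lids mix up with the coloured rims. Lid tops are brighter, so I'll split on brightness within each colour mask.

```bash
cat > m2.py <<'E'
from h import *
import pickle
a=pickle.load(open("A.pkl","rb"));b=pickle.load(open("B.pkl","rb"));vis=b["pixels"].copy()
def lid(cam,n,p,v=None):
    img=cv2.GaussianBlur(cam["pixels"],(5,5),0);m=mask(img,n,100,30);z=np.zeros_like(m);x,y=p;z[max(0,y-48):y+48,x-48:x+48]=255;m&=z
    V=img.max(2);th=cv2.threshold(V[m>0].reshape(-1,1),0,255,cv2.THRESH_OTSU)[0]
    k=cv2.morphologyEx(((m>0)&(V>th)).astype(np.uint8)*255,cv2.MORPH_OPEN,cv2.getStructuringElement(cv2.MORPH_ELLIPSE,(19,19)))
    k=max(blobs(k,100),key=cv2.contourArea);e=cv2.fitEllipse(cv2.convexHull(k))
    if v is not None: cv2.ellipse(v,e,(255,0,255),1)
    return e
L=[]
for n,pa,pb in(("yellow",(379,123),(387,25)),("blue",(364,193),(370,100)),("red",(352,253),(360,166)),("green",(340,310),(346,236))):
    A=lid(a,n,pa);B=lid(b,n,pb,vis);t=tri(a,[A[0]],b,[B[0]])[0];L.append(onz(b,[B[0]],.08)[0])
    print(n,np.round([*A[0],*A[1]],1),np.round([*B[0],*B[1]],1),t.round(4),L[-1].round(4),onz(a,[A[0]],.08)[0].round(4))
def row(P):
    P=np.array(P)[:,:2];c=P.mean(0);d=np.array([.099,.033,-.033,-.099])@(P-c);u=d/np.linalg.norm(d)
    q=c+np.outer([.099,.033,-.033,-.099],u);print(q.round(4).tolist(),"yaw",round(np.arctan2(u[1],u[0])-np.pi/2,4),"res mm",(1e3*(P-q)).round(1).tolist())
row(L)
row([[.4905,.034],[.4855,-.0315],[.477,-.097],[.473,-.164]])
cv2.imwrite("pics/lid.png",vis[0:300,140:480])
E
python3 m2.py
```

```text
yellow [380.6 123.5  49.4  53.8] [388.5  18.6  54.2  60.2] [6.636e-01 3.770e-02 8.130e-02 1.000e-04] [0.664 0.038 0.08 ] [0.6639 0.0376 0.08  ]
blue [364.7 192.2  44.4  49.3] [371.4  98.1  49.9  54.3] [ 6.513e-01 -2.680e-02  7.930e-02  1.000e-04] [ 0.6511 -0.0268  0.08  ] [ 0.6512 -0.0266  0.08  ]
red [352.8 254.2  40.6  46.1] [360.3 171.2  42.4  51.4] [ 0.6425 -0.0932  0.0775  0.0018] [ 0.6429 -0.0928  0.08  ] [ 0.6411 -0.0918  0.08  ]
green [339.8 309.3  35.3  40.8] [344.3 235.1  40.9  45.1] [ 6.287e-01 -1.572e-01  8.040e-02  1.000e-04] [ 0.6288 -0.1573  0.08  ] [ 0.6287 -0.1574  0.08  ]
[[0.6637, 0.0378], [0.6524, -0.0272], [0.641, -0.0922], [0.6296, -0.1572]] yaw -0.173 res mm [[0.3, 0.2], [-1.3, 0.5], [1.9, -0.5], [-0.9, -0.1]]
[[0.4906, 0.034], [0.4845, -0.0318], [0.4785, -0.0975], [0.4724, -0.1632]] yaw -0.0922 res mm [[-0.1, 0.0], [1.0, 0.3], [-1.5, 0.5], [0.6, -0.8]]
```

View pics/lid.png

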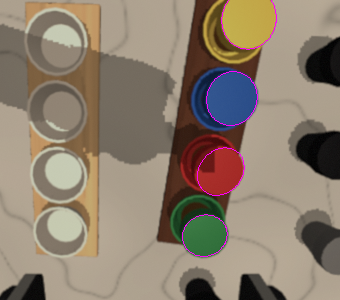

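Lid tops are matched cleanly at z≈0.080. Old row yaw is -0.173 and new row yaw is -0.092, with residuals of 2 mm or less. I'll start with yellow, which goes to the rightmost white socket.

```bash
python3 -c "
from h import *
plan([.6637,.0378,.12],1.398,6)"
```

```text
row [0.0258 0.0137 0.0218] w 0.0222 n 6
```

>>> play_rows --commands "0.0258 0.0137 0.0218 0 0 0.0222 1;0.0258 0.0137 0.0218 0 0 0.0222 1;0.0258 0.0137 0.0218 0 0 0.0222 1;0.0258 0.0137 0.0218 0 0 0.0222 1;0.0258 0.0137 0.0218 0 0 0.0222 1;0.0258 0.0137 0.0218 0 0 0.0222 1;0 0 0 0 0 0 1;0 0 0 0 0 0 1"

```text
clock: 4.4
tcp_pos: [0.6636, 0.0358, 0.1201]
eef_rot: [3.141, 0.001, 1.397]
contact_force: [0.8, -0.9, 0.3]
width: 0.085
grasp_force: 0.0
```

```bash
python3 - <<'E'
from h import *
s=get_state();print(s["tcp_pos"],s["eef_rot"])
c=camera("wrist");p=pix(c,[[.6637,.0378,.08]])[0];print(p);cv2.circle(c["pixels"],tuple(p.astype(int)),3,(255,0,255),-1);cv2.imwrite("pics/w3.png",c["pixels"]);plan([.6637,.0378,.047],1.398,4)
E
```

```text
[0.66357403 0.03577709 0.12013854] [3.14112017e+00 1.34801688e-03 1.39666858e+00]
[280.73419286 241.09968905]
row [ 0.0007 -0.0001  0.0184] w -0.0007 n 4
```

View pics/w3.png

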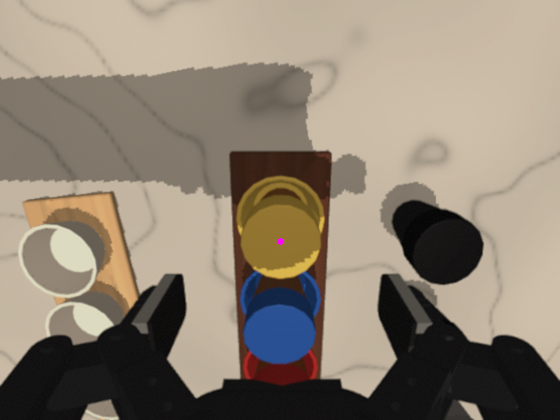

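The yellow lid is centred at the marked (281,241), and the tool lines up with the row. I'll descend, close and lift.

>>> play_rows --commands "0.0007 0 0.0184 0 0 0 1;0.0007 0 0.0184 0 0 0 1;0.0007 0 0.0184 0 0 0 1;0.0007 0 0.0184 0 0 0 1;0 0 0 0 0 0 1;0 0 0 0 0 0 -1;0 0 0 0 0 0 -1;0 0 0 0 0 0 -1" --newtons 30

```text
clock: 5.45
tcp_pos: [0.6649, 0.0396, 0.0473]
eef_rot: [3.14, -0.001, 1.397]
contact_force: [-0.2, 0.2, 1.8]
width: 0.0474
grasp_force: 30.8
```

>>> play_rows --commands "0 0 0 0 0 0 -1;0 0 0 0 0 0 -1;0 0 0 0 0 0 -1;0 0 0 0 0 0 -1;0 0 -0.005 0 0 0 -1;0 0 -0.02 0 0 0 -1;0 0 -0.03 0 0 0 -1;0 0 -0.03 0 0 0 -1"

```text
clock: 6.45
tcp_pos: [0.664, 0.0395, 0.1326]
eef_rot: [3.142, 0.0, 1.397]
contact_force: [0.4, -0.1, -1.2]
width: 0.0474
grasp_force: 31.2
```

```bash
python3 - <<'E'
from h import *
s=get_state();print(s["tcp_pos"],s["eef_rot"],s["width"],s["grasp_force"],s["clock"])
c=camera("side");cv2.imwrite("pics/s1.png",cv2.resize(c["pixels"][120:260,200:380],None,fx=3,fy=3))
plan([.4724,-.1632,.155],1.479,7,p0=np.array([.6637,.0378,.132]))
E
```

```text
[0.66399391 0.03952798 0.13259854] [3.14156947e+00 1.15348470e-04 1.39675190e+00] 0.047407893132682725 31.230350732803345 6.45
row [-0.0322 -0.0231 -0.0033] w -0.0117 n 7
```

View pics/s1.png

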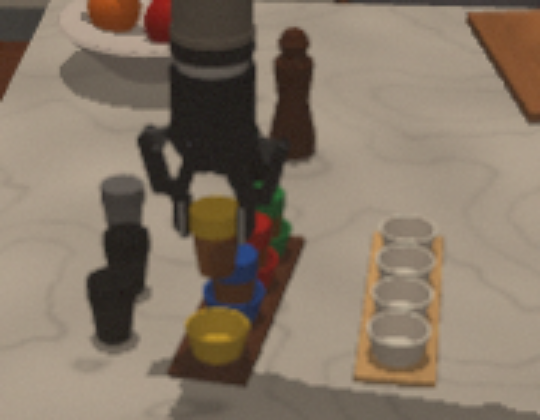

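Yellow is held upright and clear of the rack. I'll transfer it.

```bash
python3 -c "
from h import *
plan([.4724,-.162,.165],1.479,8,p0=get_state()['tcp_pos']+[0,0,.03])"
```

```text
row [-0.0283 -0.0206  0.0004] w -0.0102 n 8
```

>>> play_rows --commands "0 0 -0.02 0 0 0 -1;-0.0283 -0.0206 -0.0086 0 0 -0.0102 -1;-0.0283 -0.0206 0.0004 0 0 -0.0102 -1;-0.0283 -0.0206 0.0004 0 0 -0.0102 -1;-0.0283 -0.0206 0.0004 0 0 -0.0102 -1;-0.0283 -0.0206 0.0004 0 0 -0.0102 -1;-0.0283 -0.0206 0.0004 0 0 -0.0102 -1;-0.0283 -0.0206 0.0004 0 0 -0.0102 -1"

```text
clock: 7.5
tcp_pos: [0.4922, -0.1367, 0.1577]
eef_rot: [3.141, -0.0, 1.468]
contact_force: [0.2, -0.1, -2.0]
width: 0.0475
grasp_force: 31.5
```

>>> play_rows --commands "-0.0283 -0.0206 0.0004 0 0 -0.0102 -1;0 0 0 0 0 0 -1;0 0 0 0 0 0 -1;0 0 0.02 0 0 0 -1;0 0 0.02 0 0 0 -1;0 0 0.02 0 0 0 -1;0 0 0 0 0 0 -1;0 0 0 0 0 0 -1"

```text
clock: 8.5
tcp_pos: [0.4708, -0.1615, 0.0975]
eef_rot: [3.14, 0.0, 1.48]
contact_force: [0.8, 0.3, -2.3]
width: 0.0472
grasp_force: 31.6
```

```bash
python3 - <<'E'
from h import *
s=get_state();print(s["tcp_pos"],s["eef_rot"],s["contact_force"])
c=camera("wrist");cv2.imwrite("pics/w4.png",c["pixels"]);plan([.4724,-.162,.047],1.479,4)
E
```

```text
[ 0.47084199 -0.16146216  0.0975296 ] [3.14027814e+00 1.81944555e-04 1.47989459e+00] [ 0.76215916  0.26598495 -2.29582265]
row [-0.      0.0004  0.0127] w 0.0001 n 4
```

View pics/w4.png

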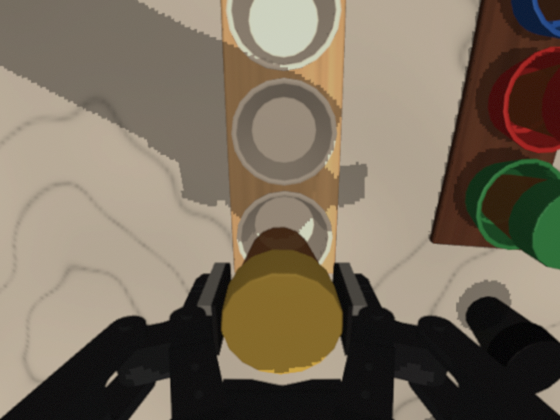

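The jar is above the rightmost socket (rim about (285,235)) and in line with the row. I'll lower it.

>>> play_rows --commands "0 0.0004 0.014 0 0 0 -1;0 0.0004 0.014 0 0 0 -1;0 0.0004 0.013 0 0 0 -1;0 0.0004 0.006 0 0 0 -1;0 0 0.003 0 0 0 -1;0 0 0.0005 0 0 0 -1;0 0 0 0 0 0 -1;0 0 0 0 0 0 -1"

```text
clock: 9.55
tcp_pos: [0.4706, -0.1621, 0.0473]
eef_rot: [-3.14, -0.001, 1.478]
contact_force: [-3.8, 1.7, 6.2]
width: 0.0469
grasp_force: 32.3
```

The floor is felt (+8 N change) at the same height as the grasp, so the jar is home. I'll release it and rise.

>>> play_rows --commands "0 0 0 0 0 0 1;0 0 0 0 0 0 1;0 0 0 0 0 0 1;0 0 -0.01 0 0 0 1;0 0 -0.03 0 0 0 1;0 0 -0.035 0 0 0 1;0 0 -0.02 0 0 0 1;0 0 0 0 0 0 1"

```text
clock: 10.55
tcp_pos: [0.4729, -0.1627, 0.1435]
eef_rot: [3.137, 0.0, 1.478]
contact_force: [0.4, -0.6, -0.2]
width: 0.0854
grasp_force: 0.0
```

```bash
python3 - <<'E'
from h import *
s=get_state();print(s["tcp_pos"],s["width"])
c=camera("wrist");cv2.imwrite("pics/w5.png",c["pixels"]);e=[cv2.fitEllipse(k) for k in blobs(mask(c["pixels"],"yellow"),2000)];print([(x[0],x[1],onz(c,[x[0]],.08)) for x in e]);plan([.6524,-.0272,.125],1.398,7)
E
```

```text
[ 0.47292023 -0.16270279  0.14350858] 0.08543802046053682
[((276.55126953125, 228.54421997070312), (71.93023681640625, 73.6728744506836), array([[ 0.47041235, -0.16145744,  0.08      ]]))]
row [0.0224 0.0232 0.0024] w 0.0115 n 7
```

View pics/w5.png

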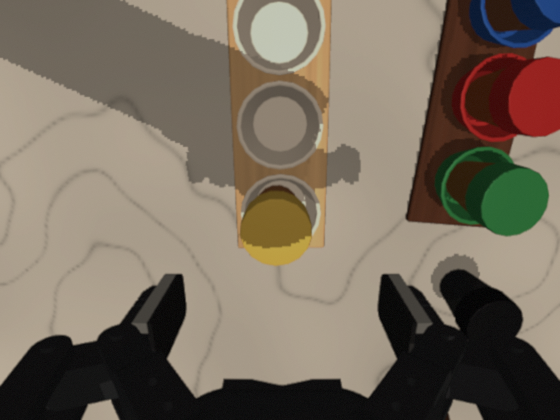

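Yellow stands upright and centred in the rightmost socket. Next is blue.

>>> play_rows --commands "0.0224 0.0232 0.0024 0 0 0.0115 1;0.0224 0.0232 0.0024 0 0 0.0115 1;0.0224 0.0232 0.0024 0 0 0.0115 1;0.0224 0.0232 0.0024 0 0 0.0115 1;0.0224 0.0232 0.0024 0 0 0.0115 1;0.0224 0.0232 0.0024 0 0 0.0115 1;0.0224 0.0232 0.0024 0 0 0.0115 1;0 0 0 0 0 0 1"

```text
clock: 11.6
tcp_pos: [0.6526, -0.0236, 0.1218]
eef_rot: [-3.138, -0.001, 1.403]
contact_force: [0.2, -0.0, -0.5]
width: 0.0851
grasp_force: 0.0
```

>>> play_rows --commands "0 0 0 0 0 0 1;0 0 0.01 0 0 0 1;0 0 0 0 0 0 1;0 0 0 0 0 0 1;0 0 0 0 0 0 1;0 0 0 0 0 0 1;0 0 0 0 0 0 1;0 0 0 0 0 0 1"

```text
clock: 12.6
tcp_pos: [0.6523, -0.027, 0.1147]
eef_rot: [3.141, -0.0, 1.398]
contact_force: [-0.2, -0.6, -0.3]
width: 0.0852
grasp_force: 0.0
```

```bash
python3 - <<'E'
from h import *
s=get_state();print(s["tcp_pos"],s["eef_rot"])
plan([.6524,-.0272,.047],1.398,4)
E
```

```text
[ 0.65228306 -0.02704866  0.11466636] [ 3.14141112e+00 -4.47747565e-05  1.39805855e+00]
row [-0.      0.      0.0169] w 0.0 n 4
```

>>> play_rows --commands "0 0 0.017 0 0 0 1;0 0 0.017 0 0 0 1;0 0 0.017 0 0 0 1;0 0 0.0167 0 0 0 1;0 0 0 0 0 0 1;0 0 0 0 0 0 -1;0 0 0 0 0 0 -1;0 0 0 0 0 0 -1"

```text
clock: 13.6
tcp_pos: [0.6529, -0.0272, 0.0481]
eef_rot: [3.14, -0.0, 1.398]
contact_force: [-0.0, 0.5, 2.1]
width: 0.0473
grasp_force: 30.7
```

>>> play_rows --commands "0 0 0 0 0 0 -1;0 0 0 0 0 0 -1;0 0 -0.005 0 0 0 -1;0 0 -0.02 0 0 0 -1;0 0 -0.035 0 0 0 -1;0 0 -0.04 0 0 0 -1;0 0 -0.02 0 0 0 -1;0 0 0 0 0 0 -1"

```text
clock: 14.6
tcp_pos: [0.6538, -0.0276, 0.17]
eef_rot: [3.136, -0.001, 1.398]
contact_force: [-0.6, 0.3, -0.1]
width: 0.0467
grasp_force: 31.1
```

```bash
python3 - <<'E'
from h import *
plan([.4785,-.0972,.1],1.479,7,p0=np.array([.6524,-.0272,.167]),yaw0=1.398)
E
```

```text
row [-0.0133 -0.0232  0.0096] w -0.0116 n 7
```

>>> play_rows --commands "-0.0133 -0.0232 0.0096 0 0 -0.0116 -1;-0.0133 -0.0232 0.0096 0 0 -0.0116 -1;-0.0133 -0.0232 0.0096 0 0 -0.0116 -1;-0.0133 -0.0232 0.0096 0 0 -0.0116 -1;-0.0133 -0.0232 0.0096 0 0 -0.0116 -1;-0.0133 -0.0232 0.0096 0 0 -0.0116 -1;-0.0133 -0.0232 0.0096 0 0 -0.0116 -1;0 0 0 0 0 0 -1"

```text
clock: 15.6
tcp_pos: [0.4748, -0.0976, 0.098]
eef_rot: [-3.136, -0.0, 1.476]
contact_force: [-0.1, 0.7, -1.0]
width: 0.0475
grasp_force: 31.2
```

>>> play_rows --commands "0 0 0 0 0 0 -1;0 0 0 0 0 0 -1;0 0 0.01 0 0 0 -1;0 0 0 0 0 0 -1;0 0 0 0 0 0 -1;0 0 0 0 0 0 -1;0 0 0 0 0 0 -1;0 0 0 0 0 0 -1"

```text
clock: 16.6
tcp_pos: [0.4787, -0.0969, 0.0898]
eef_rot: [3.141, -0.0, 1.479]
contact_force: [-0.0, 0.5, -1.4]
width: 0.047
grasp_force: 31.2
```

```bash
python3 - <<'E'
from h import *
s=get_state();print(s["tcp_pos"],s["eef_rot"],s["contact_force"])
c=camera("wrist");cv2.imwrite("pics/w6.png",c["pixels"]);plan([.4785,-.0972,.047],1.479,4)
E
```

```text
[ 0.47867447 -0.09691622  0.08982585] [ 3.14130900e+00 -9.15739916e-05  1.47918622e+00] [-0.02371909  0.48095047 -1.41916243]
row [-0.0001 -0.      0.0107] w 0.0 n 4
```

View pics/w6.png

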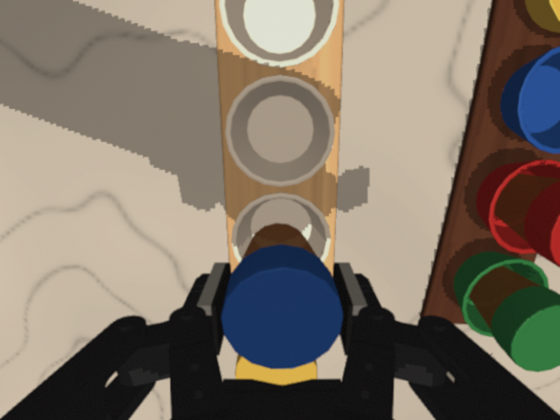

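Blue is over the second socket from the right, with the jar at column 282 and the rim at 281. I'll lower it.

>>> play_rows --commands "0 -0.0003 0.012 0 0 0 -1;0 -0.0003 0.012 0 0 0 -1;0 0 0.011 0 0 0 -1;0 0 0.005 0 0 0 -1;0 0 0.003 0 0 0 -1;0 0 0.0005 0 0 0 -1;0 0 0 0 0 0 -1;0 0 0 0 0 0 -1"

```text
clock: 17.65
tcp_pos: [0.4773, -0.097, 0.0478]
eef_rot: [-3.14, -0.001, 1.479]
contact_force: [-4.9, 0.3, 15.0]
width: 0.0473
grasp_force: 32.6
```

Home. I'll release it, rise and go to red.

>>> play_rows --commands "0 0 0 0 0 0 1;0 0 0 0 0 0 1;0 0 0 0 0 0 1;0 0 -0.01 0 0 0 1;0 0 -0.03 0 0 0 1;0 0 -0.035 0 0 0 1;0 0 -0.02 0 0 0 1;0 0 0 0 0 0 1"

```text
clock: 18.65
tcp_pos: [0.4796, -0.0973, 0.1432]
eef_rot: [3.137, -0.0, 1.479]
contact_force: [0.8, -0.0, -0.5]
width: 0.0853
grasp_force: 0.0
```

```bash
python3 - <<'E'
from h import *
c=camera("wrist");print([(x[0],x[1],onz(c,[x[0]],.08)) for x in [cv2.fitEllipse(k) for k in blobs(mask(c["pixels"],"blue"),2000)]]);s=get_state();print(s["tcp_pos"],s["width"]);plan([.6410,-.0922,.115],1.398,7)
E
```

```text
[((274.63494873046875, 226.2940673828125), (68.86400604248047, 73.68545532226562), array([[ 0.47603507, -0.0941996 ,  0.08      ]])), ((503.8042907714844, 97.59016418457031), (80.367919921875, 92.6545181274414), array([[ 0.62166611, -0.0250971 ,  0.08      ]]))]
[ 0.47845658 -0.09690795  0.14177873] 0.08528650631084661
row [0.0036 0.023  0.0038] w 0.0116 n 7
```

>>> play_rows --commands "0.0036 0.023 0.0038 0 0 0.0116 1;0.0036 0.023 0.0038 0 0 0.0116 1;0.0036 0.023 0.0038 0 0 0.0116 1;0.0036 0.023 0.0038 0 0 0.0116 1;0.0036 0.023 0.0038 0 0 0.0116 1;0.0036 0.023 0.0038 0 0 0.0116 1;0.0036 0.023 0.0038 0 0 0.0116 1;0 0 0 0 0 0 1"

```text
clock: 19.7
tcp_pos: [0.6406, -0.0916, 0.112]
eef_rot: [-3.138, 0.001, 1.399]
contact_force: [0.0, 0.1, 0.0]
width: 0.0857
grasp_force: 0.0
```

>>> play_rows --commands "0 0 0 0 0 0 1;0 0 0 0 0 0 1;0 0 0 0 0 0 1;0 0 0 0 0 0 1;0 0 0 0 0 0 1;0 0 0 0 0 0 1;0 0 0 0 0 0 1;0 0 0 0 0 0 1"

```text
clock: 20.7
tcp_pos: [0.6409, -0.0922, 0.1146]
eef_rot: [-3.142, -0.0, 1.398]
contact_force: [0.8, 0.1, -0.0]
width: 0.0856
grasp_force: 0.0
```

```bash
python3 - <<'E'
from h import *
s=get_state();print(s["tcp_pos"],s["eef_rot"]);plan([.641,-.0922,.047],1.398,4)
c=camera("wrist");p=pix(c,[[.641,-.0922,.08]])[0];m=mask(c["pixels"],"red");V=c["pixels"].max(2);th=cv2.threshold(V[m>0].reshape(-1,1),0,255,cv2.THRESH_OTSU)[0]
k=((m>0)&(V>th)).astype(np.uint8)*255;k=cv2.morphologyEx(k,cv2.MORPH_OPEN,np.ones((15,15)));e=[cv2.fitEllipse(x) for x in blobs(k,1500)];print(p,[(x[0],x[1],onz(c,[x[0]],.08)) for x in e])
E
```

```text
[ 0.64085392 -0.09216889  0.11458152] [-3.14157304e+00 -1.57790193e-05  1.39798948e+00]
row [-0.      0.      0.0169] w -0.0 n 4
[281.41591508 248.2405649 ] []
```

>>> play_rows --commands "0 0 0.017 0 0 0 1;0 0 0.017 0 0 0 1;0 0 0.017 0 0 0 1;0 0 0.0167 0 0 0 1;0 0 0 0 0 0 1;0 0 0 0 0 0 -1;0 0 0 0 0 0 -1;0 0 0 0 0 0 -1"

```text
clock: 21.75
tcp_pos: [0.6416, -0.0924, 0.0481]
eef_rot: [3.14, -0.0, 1.398]
contact_force: [-0.4, -0.6, 2.6]
width: 0.0469
grasp_force: 30.8
```

>>> play_rows --commands "0 0 0 0 0 0 -1;0 0 0 0 0 0 -1;0 0 -0.005 0 0 0 -1;0 0 -0.02 0 0 0 -1;0 0 -0.035 0 0 0 -1;0 0 -0.04 0 0 0 -1;0 0 -0.02 0 0 0 -1;0 0 0 0 0 0 -1"

```text
clock: 22.75
tcp_pos: [0.6423, -0.0928, 0.1699]
eef_rot: [3.136, -0.0, 1.398]
contact_force: [0.4, -0.6, -2.2]
width: 0.0472
grasp_force: 31.2
```

```bash
python3 - <<'E'
from h import *
plan([.4835,-.0318,.09],1.479,7,p0=np.array([.641,-.0922,.167]),yaw0=1.398)
E
```

```text
row [ 0.0055 -0.0235  0.011 ] w -0.0116 n 7
```

>>> play_rows --commands "0.0055 -0.0235 0.011 0 0 -0.0116 -1;0.0055 -0.0235 0.011 0 0 -0.0116 -1;0.0055 -0.0235 0.011 0 0 -0.0116 -1;0.0055 -0.0235 0.011 0 0 -0.0116 -1;0.0055 -0.0235 0.011 0 0 -0.0116 -1;0.0055 -0.0235 0.011 0 0 -0.0116 -1;0.0055 -0.0235 0.011 0 0 -0.0116 -1;0 0 0 0 0 0 -1"

```text
clock: 23.75
tcp_pos: [0.4797, -0.0303, 0.088]
eef_rot: [-3.135, -0.001, 1.48]
contact_force: [0.3, -0.9, -1.2]
width: 0.0469
grasp_force: 31.3
```

>>> play_rows --commands "0 0 0 0 0 0 -1;0 0 0 0 0 0 -1;0 0 0 0 0 0 -1;0 0 0 0 0 0 -1;0 0 0 0 0 0 -1;0 0 0 0 0 0 -1;0 0 0 0 0 0 -1;0 0 0 0 0 0 -1"

```text
clock: 24.75
tcp_pos: [0.4833, -0.0314, 0.0899]
eef_rot: [3.142, -0.0, 1.479]
contact_force: [0.2, -0.1, -0.5]
width: 0.0471
grasp_force: 31.3
```

```bash
python3 - <<'E'
from h import *
s=get_state();print(s["tcp_pos"],s["eef_rot"],s["contact_force"])
c=camera("wrist");cv2.imwrite("pics/w7.png",c["pixels"]);plan([.4835,-.0318,.047],1.479,4)
E
```

```text
[ 0.48325395 -0.03141721  0.08991766] [ 3.14154106e+00 -3.85311251e-05  1.47917142e+00] [ 0.19755419 -0.06134238 -0.45016349]
row [-0.0001  0.0001  0.0107] w 0.0001 n 4
```

View pics/w7.png

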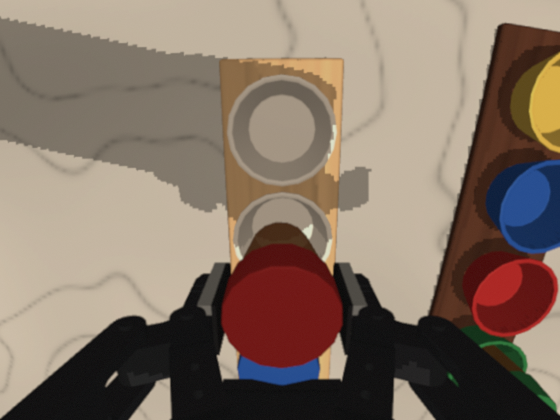

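Red is aligned with its socket (rim about (283,235)). I'll lower it.

>>> play_rows --commands "0 0 0.012 0 0 0 -1;0 0 0.012 0 0 0 -1;0 0 0.011 0 0 0 -1;0 0 0.005 0 0 0 -1;0 0 0.0025 0 0 0 -1;0 0 0.0005 0 0 0 -1;0 0 0 0 0 0 -1;0 0 0 0 0 0 -1"

```text
clock: 25.8
tcp_pos: [0.4825, -0.0315, 0.0479]
eef_rot: [-3.14, -0.001, 1.479]
contact_force: [-4.1, 0.4, 8.8]
width: 0.0474
grasp_force: 32.3
```

Home, with the same height and floor force as before. I'll release it and go to green.

>>> play_rows --commands "0 0 0 0 0 0 1;0 0 0 0 0 0 1;0 0 0 0 0 0 1;0 0 -0.01 0 0 0 1;0 0 -0.03 0 0 0 1;0 0 -0.035 0 0 0 1;0 0 -0.02 0 0 0 1;0 0 0 0 0 0 1"

```text
clock: 26.8
tcp_pos: [0.485, -0.0316, 0.1439]
eef_rot: [3.137, -0.001, 1.479]
contact_force: [-0.7, -1.2, -0.6]
width: 0.0854
grasp_force: 0.0
```

```bash
python3 - <<'E'
from h import *
s=get_state();print(s["tcp_pos"],s["width"]);plan([.6293,-.1573,.115],1.398,7)
E
```

```text
[ 0.48496475 -0.03163228  0.14394825] 0.08535952345219121
row [-0.0152  0.0227  0.0041] w 0.0116 n 7
```

>>> play_rows --commands "-0.0152 0.0227 0.0041 0 0 0.0116 1;-0.0152 0.0227 0.0041 0 0 0.0116 1;-0.0152 0.0227 0.0041 0 0 0.0116 1;-0.0152 0.0227 0.0041 0 0 0.0116 1;-0.0152 0.0227 0.0041 0 0 0.0116 1;-0.0152 0.0227 0.0041 0 0 0.0116 1;-0.0152 0.0227 0.0041 0 0 0.0116 1;0 0 0 0 0 0 1"

```text
clock: 27.8
tcp_pos: [0.6267, -0.159, 0.1111]
eef_rot: [-3.139, 0.002, 1.395]
contact_force: [-0.6, -0.6, 0.7]
width: 0.0856
grasp_force: 0.0
```

>>> play_rows --commands "0 0 0 0 0 0 1;0 0 0 0 0 0 1;0 0 0 0 0 0 1;0 0 0 0 0 0 1;0 0 0 0 0 0 1;0 0 0 0 0 0 1;0 0 0 0 0 0 1;0 0 0 0 0 0 1"

```text
clock: 28.8
tcp_pos: [0.6274, -0.157, 0.1132]
eef_rot: [-3.142, -0.0, 1.398]
contact_force: [-0.5, 0.6, 0.5]
width: 0.0853
grasp_force: 0.0
```

```bash
python3 - <<'E'
from h import *
s=get_state();print(s["tcp_pos"],s["eef_rot"]);plan([.6293,-.1573,.047],1.398,4)
E
```

```text
[ 0.62741907 -0.1570109   0.11318529] [-3.14158554e+00 -5.46954016e-06  1.39791500e+00]
row [0.     0.0005 0.0165] w -0.0 n 4
```

>>> play_rows --commands "0 0.0005 0.0165 0 0 0 1;0 0.0005 0.0165 0 0 0 1;0 0.0005 0.0165 0 0 0 1;0 0.0005 0.0165 0 0 0 1;0 0 0 0 0 0 1;0 0 0 0 0 0 -1;0 0 0 0 0 0 -1;0 0 0 0 0 0 -1"

```text
clock: 29.8
tcp_pos: [0.63, -0.1576, 0.0483]
eef_rot: [3.14, 0.0, 1.398]
contact_force: [-0.6, 0.1, 2.7]
width: 0.0471
grasp_force: 30.8
```

>>> play_rows --commands "0 0 0 0 0 0 -1;0 0 0 0 0 0 -1;0 0 -0.005 0 0 0 -1;0 0 -0.02 0 0 0 -1;0 0 -0.035 0 0 0 -1;0 0 -0.04 0 0 0 -1;0 0 -0.02 0 0 0 -1;0 0 0 0 0 0 -1"

```text
clock: 30.8
tcp_pos: [0.6308, -0.1581, 0.1702]
eef_rot: [3.136, 0.001, 1.398]
contact_force: [0.3, -0.6, -2.1]
width: 0.047
grasp_force: 31.3
```

```bash
python3 - <<'E'
from h import *
plan([.4895,.0342,.14],1.479,9,p0=np.array([.6293,-.1573,.167]),yaw0=1.398)
E
```

```text
row [ 0.019  -0.0183  0.003 ] w -0.009 n 9
```

>>> play_rows --commands "0.019 -0.0183 0.003 0 0 -0.009 -1;0.019 -0.0183 0.003 0 0 -0.009 -1;0.019 -0.0183 0.003 0 0 -0.009 -1;0.019 -0.0183 0.003 0 0 -0.009 -1;0.019 -0.0183 0.003 0 0 -0.009 -1;0.019 -0.0183 0.003 0 0 -0.009 -1;0.019 -0.0183 0.003 0 0 -0.009 -1;0.019 -0.0183 0.003 0 0 -0.009 -1"

```text
clock: 31.8
tcp_pos: [0.5042, 0.0145, 0.1419]
eef_rot: [-3.139, 0.0, 1.47]
contact_force: [-0.7, 0.6, -1.9]
width: 0.047
grasp_force: 31.4
```

>>> play_rows --commands "0.019 -0.0183 0.003 0 0 -0.009 -1;0 0 0 0 0 0 -1;0 0 0 0 0 0 -1;0 0 0.025 0 0 0 -1;0 0 0.025 0 0 0 -1;0 0 0 0 0 0 -1;0 0 0 0 0 0 -1;0 0 0 0 0 0 -1"

```text
clock: 32.8
tcp_pos: [0.4908, 0.0342, 0.0914]
eef_rot: [3.139, -0.0, 1.478]
contact_force: [-0.3, 0.2, -1.5]
width: 0.0473
grasp_force: 31.5
```

```bash
python3 - <<'E'
from h import *
s=get_state();print(s["tcp_pos"],s["eef_rot"],s["contact_force"])
c=camera("wrist");cv2.imwrite("pics/w8.png",c["pixels"]);plan([.4895,.0342,.047],1.479,4)
E
```

```text
[0.49083001 0.0342037  0.09136937] [ 3.13904354e+00 -4.65215756e-04  1.47845255e+00] [-0.30195471  0.20253455 -1.52752271]
row [-0.0001 -0.0003  0.0111] w -0.0001 n 4
```

View pics/w8.png

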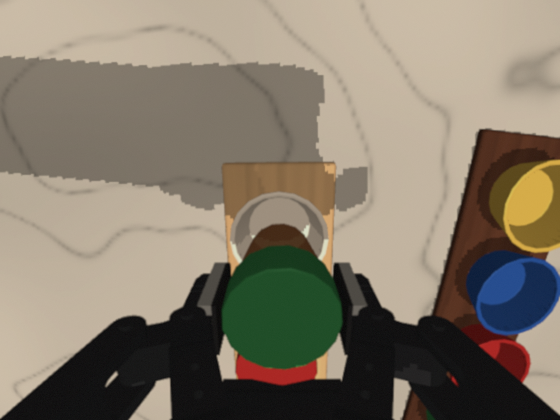

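Green is over the leftmost socket (rim about (279,235), jar 282). I'll lower it with a small -y tool correction.

>>> play_rows --commands "0 -0.0005 0.012 0 0 0 -1;0 -0.0005 0.012 0 0 0 -1;0 -0.0005 0.011 0 0 0 -1;0 0 0.006 0 0 0 -1;0 0 0.003 0 0 0 -1;0 0 0.0005 0 0 0 -1;0 0 0 0 0 0 -1;0 0 0 0 0 0 -1"

```text
clock: 33.85
tcp_pos: [0.4873, 0.0347, 0.0481]
eef_rot: [-3.139, -0.002, 1.479]
contact_force: [-8.0, 0.1, 21.1]
width: 0.0474
grasp_force: 33.5
```

Home. I'll release it, rise and move back.

>>> play_rows --commands "0 0 0 0 0 0 1;0 0 0 0 0 0 1;0 0 0 0 0 0 1;0 0 -0.01 0 0 0 1;0 0 -0.03 0 0 0 1;0 0 -0.035 0 0 0 1;0 0 -0.04 0 0 0 1;0 0 -0.04 0 0 0 1"

```text
clock: 34.85
tcp_pos: [0.488, 0.0344, 0.2025]
eef_rot: [3.141, -0.0, 1.479]
contact_force: [0.2, 0.2, -0.4]
width: 0.0856
grasp_force: 0.0
```

>>> play_rows --commands "0.03 0 -0.02 0 0 0 1;0.04 0 0 0 0 0 1;0.04 0 0 0 0 0 1;0.04 0 0 0 0 0 1;0.03 0 0 0 0 0 1;0 0 0 0 0 0 1;0 0 0 0 0 0 1;0 0 0 0 0 0 1"

```text
clock: 35.85
tcp_pos: [0.505, 0.2119, 0.2211]
eef_rot: [3.141, 0.0, 1.476]
contact_force: [-0.8, 0.1, 0.3]
width: 0.0852
grasp_force: 0.0
```

```bash
python3 - <<'E'
from h import *
s=get_state();print(s["tcp_pos"],s["clock"],s["contact_force"])
c=camera("side");t=camera("top")
cv2.imwrite("pics/fin.png",np.hstack([cv2.resize(t["pixels"][120:320,210:410],(400,400),interpolation=2),cv2.resize(c["pixels"][140:260,210:370],(400,400),interpolation=2)]))
E
```

```text
[0.50495362 0.21192103 0.22106977] 35.85 [-0.78825064  0.05945854  0.31704286]
```

View pics/fin.png

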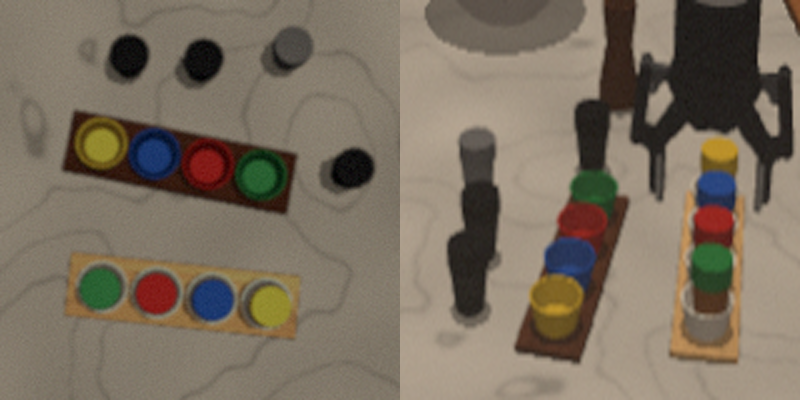

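The new rack now reads green, red, blue, yellow from left to right, all upright and level, and the coloured sockets are empty. I'm handing it in.

```bash
python3 -c "
from workcell import close_job
print(close_job())"
```

```text
the job is handed in; nothing more can be done
None
```

All four jars stand in the new rack in reverse order (green, red, blue, yellow from the robot's left), each lowered to its socket floor before release, and the job was handed in at about 36 s; no verdict came back.

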